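# Clear the can and flip the packet box open

### The arm

A 6-joint arm with a two-finger parallel gripper is mounted at the origin on the work surface. World frame = base frame: x ahead of the robot, y to its left, z up, the work surface at z = 0. Lengths are in mm, angles in rad, forces in N, time in s.
With the tool pointing down it reaches from about 300 to 825 mm from the base axis. Payload 5.4 kg.
Tool frame: the origin (TCP) lies between the finger pads; the fingertips stand 17 mm ahead of it and the grasp point (between the pads) lies 2 mm behind it; z points along the fingers, y is the direction in which the jaws open and shut (so a half turn about z gives the same grasp; the last joint's range is limited). The gripper opens to 92 mm and grips with 3 to 60 N. Pads are 20 mm wide; open, the fingers measure 128 mm over their backs; the gripper's body (75 mm by 189 mm) begins 69 mm behind the grasp point.
Start: joints at [1.1, 0.158, 1.597, -0, 1.386, -0.21], TCP at [148.277, 555.536, 231.601] pointing down, gripper open.
Joint ranges: [-2.91, 2.91], [-0.94, 2.29], [0.18, 2.7], [-1.29, 4.43], [0.17, 2.64], [-3, 3]. Speed limits (rad/s): [2.57, 2.57, 3.14, 3.14, 3.14, 3.14].

### API

Orientations are given as [roll, pitch, yaw] about the fixed x, y, z axes, in that order (R = Rz(yaw) Ry(pitch) Rx(roll)).
In Python, from rig import env, capture, calibration, job gives the robot as it stands. The module is installed in compiled form; this text tells all that it offers.
- The arm moves only by the tool send_rows, never from a script. Its argument "rows" is a list of rows, each an object of numbers: "dx", "dy", "dz": the shift along the tool's x, y, z in mm; "roll": the turn about the tool's z in rad; "hand": the gripper command: -1 is shut, 1 is fully open, values between are in proportion. A call has 1 to 10 rows; each row is the pose to reach, as a shift and turn from the pose measured when the call began, along the tool's axes at that moment; what a row does not reach only later rows make up. A row lasts 1/12 s, in which the tool goes at most 41.7 mm and 7.16 degrees, less where a joint would pass 70% of its speed; a pose out of reach is approached as far as the arm can. A call with a gripper value outside its range is refused whole. The fingers move at their own pace and stop on an object; "grip_force" is the grip in N (left out, the last holds). Time passes only in rows, so rows that repeat a pose let the fingers close. It gives the time, the measured TCP pose, the force and the opening at its end, in the units of the state.
- env.get_obs(): the state, without advancing time (a new reading comes with each control period).
- capture(name): name is "scene" or "top" or "wrist"; returns the picture (400x640x3 uint8, red, green, blue); there is no depth.
- calibration(name): a dict with "fx", "fy", "cx", "cy" (pixels), "position" and "attitude" of the camera in the world; the wrist camera has in their place "hand_eye" (4x4, takes a point from camera to tool coordinates, whose origin is the TCP and whose axes are the flange's). Camera axes: x right, y down, z forward; pixel columns grow to the right and rows downward; lengths in mm; the calibration is good to about 2 mm. A picture is of the moment at which its call begins: read the wrist's pose just before it. calibration takes no time and is no camera call.
- job.close_job(): hands the job in, once; it reports no verdict.
The state is a dict: "clock": time; "joint_pos": joint angles; "dq": joint speeds; "joint_efforts": joint torques, N m; "eef_pos": TCP position; "tool_rot": TCP orientation; "wrist_force": force on the tool from outside, world axes, zero at the start; "wrist_torque": the same for the moment, N m; "width": finger opening in mm.
Only numpy, scipy, OpenCV 4.12 (cv2) and the standard library are available. Lean on these libraries where they do the work, as an engineer would, in place of code of your own. Each camera call takes 0.05 s, during which the arm holds its last target. There are 200 camera calls.

### The job

At the food bank's sorting table, get the blue-lidded packet box ready for filling, using only fingertips or the outside of the fingers: first push the green can that stands before it sideways along the table, upright and never lifted, until no part of it is in front of the box. Then push the blue lid up by its front tongue and over past its balance point, so that it stays open by its own weight. Leave the red-lidded box shut and do not disturb the other things on the table.

Things in the scene. Friction and masses are not known exactly. Their poses are not given: they have to be found in the camera images.
- blue_box: White open-topped box, fixed to the table, with the blue hinged lid: 120 mm deep (its x), 150 mm wide (its y), 90 mm high. Origin at the centre of its underside; its own -x is its front, facing roughly towards the robot. The hinge runs along its y at the top of the rear (+x) wall. In front means the strip before its front wall, as wide as the box.
- blue_lid_tip (a point): Middle of the front edge of the blue lid's tongue. The lid is a flat plate 124 mm deep, 154 mm wide and 6 mm thick lying on the box's rim; from its front edge a tongue 60 mm wide and 5 mm thick runs 31 mm further forward while rising 18 mm, so that a finger fits under it in front of the box wall. With the lid shut this point is 153 mm in front of the hinge line and 21 mm above it, about 93 mm in front of the box's centre and 112 mm above the table. It moves with the lid.
- blue_lid_hinge (a point): Point on the blue lid's hinge line at its middle: 60 mm behind the box's centre, 90 mm above the table. Its axes turn with the lid; with the lid shut they are those of the box.
- blue_lid (a joint): Angle of the blue lid in rad: 0 shut, growing as it opens upward and backward; it is upright at 1.57 and leans back against its stop at 1.95. The hinge is nearly free: the lid (about 0.12 kg) falls shut below about 1.45 and falls open onto its stop above that.
- green_can_center (a point): Centre, half-way up, of the green can (76 mm across, 90 mm high, about 0.4 kg, loose, green with a paper-coloured band and a green top), which stands upright on the table roughly 150 mm in front of the centre of the blue-lidded box.
- red_lid (a joint): Angle of the red lid of the other, otherwise identical box in rad: 0 shut. It must stay shut.
- red_box: White box with a red lid, of the same make and size as the blue-lidded one, fixed to the table beside it. Origin at the centre of its underside. A bystander: leave it shut.
- jar: Amber glass jar with an orange cap, 68 mm across, 95 mm high, standing in front of the red-lidded box. Its origin is the centre of its underside, z up. A bystander: leave it alone.
- yellow_can: Yellow can, 66 mm across, 100 mm high, behind the gap between the boxes. Its origin is the centre of its underside, z up. A bystander: leave it alone.
- tuna_tin: Low blue tin, 68 mm across, 36 mm high, in the gap between the boxes. Its origin is the centre of its underside, z up. A bystander: leave it alone.
- bottle: Green bottle with a red cap, 64 mm across, 200 mm high, at the right side. Its origin is the centre of its underside, z up. A bystander: leave it alone.
- carton: Yellow and red carton, 60 x 140 mm, 180 mm high, at the left side. Its origin is the centre of its underside, z up. A bystander: leave it alone.
- soup_can: Red can, 68 mm across, 100 mm high, at the back left. Its origin is the centre of its underside, z up. A bystander: leave it alone.

How it is judged:
By the outcome, as a careful person would: the job done as asked, in the order asked, and still so for the second after the job is handed in, with the robot touching nothing.
It also fails if it takes over 56 s, if anything falls off the work surface, if the arm or the gripper's body presses on something with over 40 N, if the wrist force passes 120 N, or if a joint passes its speed limit or range.

## Working session

There is one attempt and no reset: what is moved stays moved. The work goes in short steps, Python scripts to look and compute and a tool call to move; the robot and the scene stay as the last step left them, time stands still between calls to the robot, and variables do not carry over. Pictures are saved under pics/ and viewed, about 8 in all and at most 12, crops included, and the job is handed in when it is done.

Besides the shell and the picture viewer there is one more tool, called as name(argument=value, ...) on one line, values as JSON. send_rows: Moves the arm, as the interface text tells. Its arguments: {"type":"object","properties":{"rows":{"type":"array"},"grip_force":{"type":"number"}},"required":["rows"]}

```bash
mkdir -p pics; python3 - <<'E'
from rig import env,capture,calibration
import cv2
for n in("scene","top"):
    cv2.imwrite(f"pics/{n}0.png",capture(n)[:,:,::-1]); print(n,calibration(n))
print(env.get_obs()); print(calibration("wrist"))
E
```

```text
scene {'fx': 434.37151559418214, 'fy': 434.37151559418214, 'cx': 320.6989710346338, 'cy': 194.54074371429746, 'position': array([1224.1617729 ,  521.27362034, 1062.81068448]), 'attitude': array([-2.4320831 , -0.00902676,  2.25816526])}
top {'fx': 381.60686249609364, 'fy': 381.60686249609364, 'cx': 316.192035275468, 'cy': 202.4114509925197, 'position': array([ 467.16813094,   13.06575753, 1305.48298276]), 'attitude': array([-3.03463015, -0.02339553, -1.5552552 ])}
{'clock': 0.1, 'joint_pos': array([ 1.09989158e+00,  1.58982102e-01,  1.59807664e+00, -5.19017424e-05,
        1.38620188e+00, -2.10117386e-01]), 'dq': array([-7.03135634e-05, -1.73255815e-03, -2.91448937e-03, -5.09465458e-05,
        7.01647266e-04, -6.04040470e-04]), 'joint_efforts': array([-1.42794561e-03, -3.86506605e+01, -3.22957528e+01,  7.02674710e-02,
        3.39546602e-02, -4.25884582e-05]), 'eef_pos': array([148.05849314, 555.06281153, 230.73441821]), 'tool_rot': array([-3.13995074e+00, -2.98012637e-04,  2.88081462e+00]), 'wrist_force': array([-0.73234894, -0.87257432, -0.63020993]), 'wrist_torque': array([-0.0541057 ,  0.00383729, -0.0350861 ]), 'width': 91.85175463820443}
{'fx': 311.83520208921107, 'fy': 311.83520208921107, 'cx': 319.9399839443621, 'cy': 202.13279426298928, 'hand_eye': array([[-6.62358495e-05, -9.62064854e-01, -2.72820841e-01,
         7.70096883e+01],
       [ 9.99999964e-01,  6.80793240e-06, -2.66788708e-04,
         1.40647327e-01],
       [ 2.58525385e-04, -2.72820849e-01,  9.62064820e-01,
        -1.52908760e+02],
       [ 0.00000000e+00,  0.00000000e+00,  0.00000000e+00,
         1.00000000e+00]])}
```

View pics/top0.png

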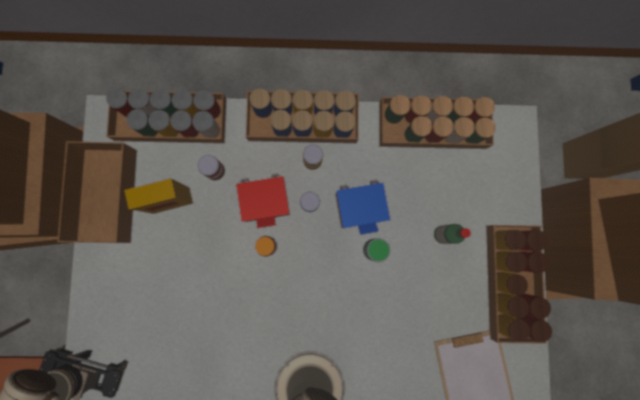

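View pics/scene0.png

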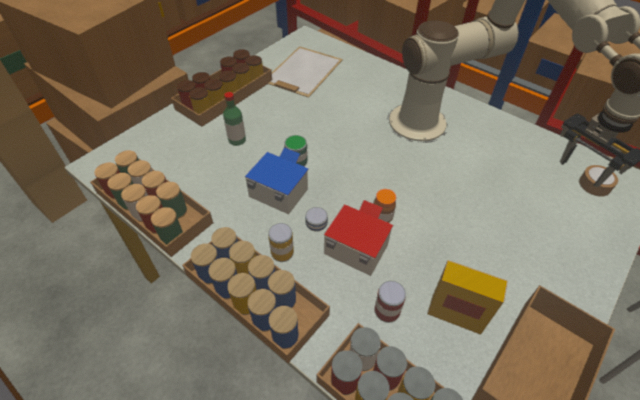

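The top view shows the blue lid at about (363,205) with its tongue at (368,228), the green can top at (377,250), the tuna tin at (310,201) and the bottle at (450,233). I'll enlarge that area.

```bash
cat >h.py <<'E'
import numpy as np,cv2
from scipy.spatial.transform import Rotation as R
from rig import env,capture,calibration
def ray(n,u,v,z):
    c=calibration(n); d=R.from_euler('xyz',c['attitude']).as_matrix()@[(u-c['cx'])/c['fx'],(v-c['cy'])/c['fy'],1]
    p=c['position']; return p+d*(z-p[2])/d[2]
E
python3 - <<'E'
import cv2
from h import *
im=cv2.imread("pics/top0.png")
c=cv2.resize(im[165:265,325:475],None,fx=5,fy=5,interpolation=cv2.INTER_CUBIC)
cv2.imwrite("pics/crop.png",cv2.convertScaleAbs(c,alpha=1.5))
hsv=cv2.cvtColor(im,cv2.COLOR_BGR2HSV)
def blob(lo,hi,x0,x1,y0,y1):
    m=cv2.inRange(hsv[y0:y1,x0:x1],lo,hi); n,l,s,c=cv2.connectedComponentsWithStats(m); k=1+np.argmax(s[1:,4]); return s[k],c[k]+[x0,y0],(l==k),(x0,y0)
s,c,_,_=blob((50,100,60),(80,255,255),360,395,235,265); print("can",s,c,ray("top",*c,90))
s,c,m,o=blob((100,120,60),(130,255,255),330,395,175,240); print("blue",s,c,cv2.minAreaRect(np.argwhere(m[:218-o[1]])[:,::-1].astype(np.float32)),o)
print("base",ray("top",310,388,0))
for n,p,z in(("jar",(265,246),95),("tuna",(310,201),36),("bottlecap",(466,233),200),("yellow",(313,152),100)):print(n,ray("top",*p,z))
E
```

```text
can [  9   5  20  20 310] [378.30322581 249.74193548] [ 450.61560334 -212.87074438   90.        ]
blue [   7    9   52   50 1880] [363.01968085 206.74042553] ((32.499996185302734, 28.499998092651367), (35.01698303222656, 46.85371780395508), 80.53767395019531) (330, 175)
base [-2.74968471 -4.53592711  0.        ]
jar [456.93864239 145.52341585  95.        ]
tuna [608.33409291   6.28204489  36.        ]
bottlecap [ 504.47061818 -449.26927381  200.        ]
yellow [ 7.60270066e+02 -2.97980541e-01  1.00000000e+02]
```

View pics/crop.png

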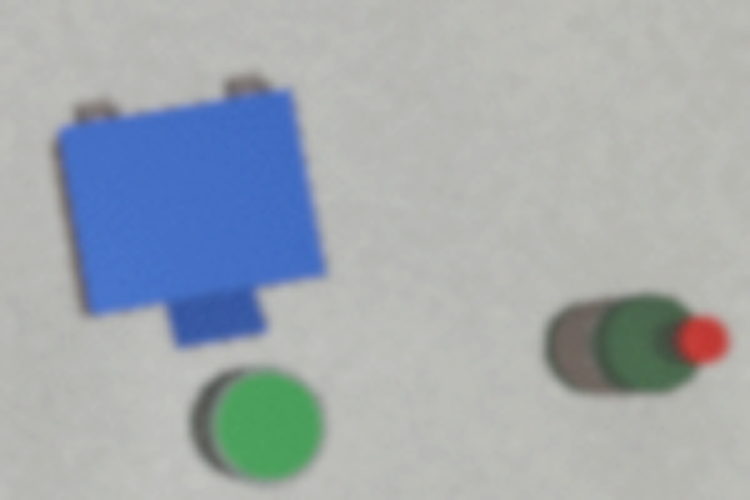

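```bash
python3 - <<'E'
from h import *
P=[ray("top",u/5+325,v/5+165,96) for u,v in((60,128),(292,90),(326,272),(92,315))]
for p in P:print(p)
T=[ray("top",u/5+325,v/5+165,112) for u,v in((178,347),(267,331))];print(T)
P=np.array(P);w=P[0]-P[1]+P[3]-P[2];d=P[0]-P[3]+P[1]-P[2]
print(np.linalg.norm(w)/2,np.linalg.norm(d)/2)
y1=np.arctan2(d[1],d[0]);y2=np.arctan2(-w[0],w[1]);print("yaws",y1,y2)
y=(y1+y2)/2;c=P.mean(0);print("center",c)
ex=np.array([np.cos(y),np.sin(y)]);ey=np.array([-ex[1],ex[0]])
for n,q in(("can",np.array([450.6,-212.9])),("tip",np.mean(T,0)[:2]),("bottle",ray("top",325+580/5,165+345/5,30)[:2])):print(n,q,(q-c[:2])@ex,(q-c[:2])@ey)
# scene check
print("scene can top",ray("scene",296,143,90))
E
```

```text
[636.74477734 -79.28402917  96.        ]
[ 664.24595298 -228.63538981   96.        ]
[ 547.29123212 -250.0133733    96.        ]
[ 517.45213674 -100.76904372   96.        ]
[array([ 497.69216542, -153.29908958,  112.        ]), array([ 508.5860212 , -209.19553942,  112.        ])]
152.0257321183519 120.0521265951267
yaws 0.1794803337735988 0.18972352336835974
center [ 591.43352479 -164.675459     96.        ]
can [ 450.6 -212.9] -147.29254543310515 -21.554445489611908
tip [ 503.13909331 -181.2473145 ] -89.83610673078259 -0.08338410231824858
bottle [ 505.48530172 -435.52536793] -134.2038309766458 -250.47175882186448
scene can top [ 452.42225698 -205.86460931   90.        ]
```

The can is at box-frame (-147, -22) mm. The lid size checks out at 152x120 mm, and the yaw is 0.184. I'll go above the can's left side first, with the jaws along world x.

```bash
cat >>h.py <<'E'
def go(p,yaw=None):
    o=env.get_obs();r=R.from_euler('xyz',o['tool_rot']).as_matrix()
    d=r.T@(np.array(p)-o['eef_pos']);y=o['tool_rot'][2]
    rl=0 if yaw is None else -((yaw-y+np.pi)%(2*np.pi)-np.pi)
    print("d",d.round(1),"roll",round(rl,3))
def st():
    o=env.get_obs()
    for k in('clock','joint_pos','eef_pos','tool_rot','wrist_force','width'):print(k,np.round(o[k],3))
YB=0.184;EX=np.array([np.cos(YB),np.sin(YB),0]);EY=np.array([-EX[1],EX[0],0]);C=np.array([591.4,-164.7,0])
def bw(x,y,z):return C+x*EX+y*EY+[0,0,z]
E
python3 -c "
from h import *
go((451,-140,225),np.pi/2)"
```

```text
d [-471.9 -593.4    6.6] roll 1.31
```

send_rows(rows=[{"dx": -472, "dy": -593, "dz": 6, "roll": 1.31, "hand": -0.35}, {"dx": -472, "dy": -593, "dz": 6, "roll": 1.31, "hand": -0.35}, {"dx": -472, "dy": -593, "dz": 6, "roll": 1.31, "hand": -0.35}, {"dx": -472, "dy": -593, "dz": 6, "roll": 1.31, "hand": -0.35}, {"dx": -472, "dy": -593, "dz": 6, "roll": 1.31, "hand": -0.35}, {"dx": -472, "dy": -593, "dz": 6, "roll": 1.31, "hand": -0.35}, {"dx": -472, "dy": -593, "dz": 6, "roll": 1.31, "hand": -0.35}, {"dx": -472, "dy": -593, "dz": 6, "roll": 1.31, "hand": -0.35}, {"dx": -472, "dy": -593, "dz": 6, "roll": 1.31, "hand": -0.35}, {"dx": -472, "dy": -593, "dz": 6, "roll": 1.31, "hand": -0.35}])

```text
clock: 0.93
eef_pos: [314.7, 171.8, 228.1]
tool_rot: [-3.141, 0.001, 1.625]
wrist_force: [1.0, 0.7, 0.3]
width: 30.4
```

```bash
python3 -c "
from h import *
st();go((451,-140,225),np.pi/2)"
```

```text
clock 0.933
joint_pos [ 1.600e-01 -4.600e-01  2.153e+00 -1.000e-03  1.449e+00  1.060e-01]
eef_pos [314.69  171.787 228.054]
tool_rot [-3.141e+00  1.000e-03  1.625e+00]
wrist_force [1.009 0.7   0.293]
width 30.379
d [-318.7  119.2    3.4] roll 0.054
```

send_rows(rows=[{"dx": -319, "dy": 119, "dz": 3, "roll": 0.054, "hand": -0.35}, {"dx": -319, "dy": 119, "dz": 3, "roll": 0.054, "hand": -0.35}, {"dx": -319, "dy": 119, "dz": 3, "roll": 0.054, "hand": -0.35}, {"dx": -319, "dy": 119, "dz": 3, "roll": 0.054, "hand": -0.35}, {"dx": -319, "dy": 119, "dz": 3, "roll": 0.054, "hand": -0.35}, {"dx": -319, "dy": 119, "dz": 3, "roll": 0.054, "hand": -0.35}, {"dx": -319, "dy": 119, "dz": 3, "roll": 0.054, "hand": -0.35}, {"dx": -319, "dy": 119, "dz": 3, "roll": 0.054, "hand": -0.35}, {"dx": -319, "dy": 119, "dz": 3, "roll": 0.054, "hand": -0.35}, {"dx": -319, "dy": 119, "dz": 3, "roll": 0.054, "hand": -0.35}])

```text
clock: 1.77
eef_pos: [451.0, -142.3, 224.8]
tool_rot: [-3.14, 0.001, 1.568]
wrist_force: [0.3, -0.5, -0.4]
width: 29.7
```

```bash
python3 -c "
from h import *
st();go((451,-140,60),np.pi/2)
cv2.imwrite('pics/w1.png',cv2.convertScaleAbs(capture('wrist')[:,:,::-1],alpha=1.4))"
```

```text
clock 1.767
joint_pos [-0.561 -0.106  1.881 -0.002  1.368 -0.558]
eef_pos [ 450.983 -142.293  224.805]
tool_rot [-3.140e+00  1.000e-03  1.568e+00]
wrist_force [ 0.274 -0.484 -0.398]
width 29.715
d [  2.4   0.3 164.8] roll -0.003
```

View pics/w1.png

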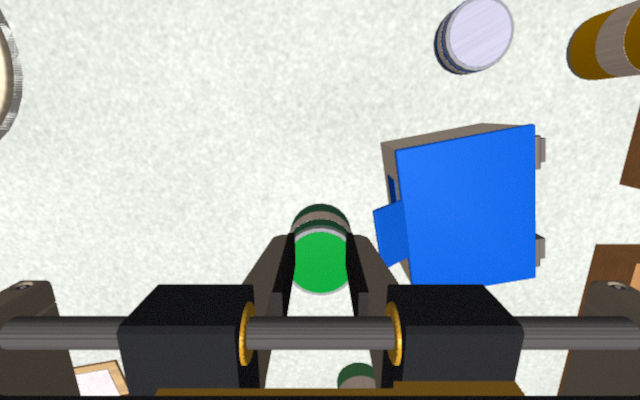

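Centred on the can in x, with its top at pixel (320,261) between the fingers. I'll check its position from this view.

```bash
cat >>h.py <<'E'
def wray(u,v,z,o=None):
    o=o or env.get_obs();c=calibration("wrist");H=c['hand_eye'];r=R.from_euler('xyz',o['tool_rot']).as_matrix()
    d=r@H[:3,:3]@[(u-c['cx'])/c['fx'],(v-c['cy'])/c['fy'],1];p=o['eef_pos']+r@H[:3,3]
    return p+d*(z-p[2])/d[2]
E
python3 -c "
from h import *
print(wray(320,261,90));t0,t1=wray(373,211,112),wray(386,267,112);print(t0,t1)
for q in(t0,t1,wray(396,150,96),wray(534,125,96),wray(534,278,96)):print(q.round(),((q-C)@EX).round(),((q-C)@EY).round())"
```

```text
[ 450.17745907 -206.97517171   90.        ]
[ 497.58530763 -147.06102583  112.        ] [ 512.2883595 -202.2738036  112.       ]
[ 498. -147.  112.] -89.0 35.0
[ 512. -202.  112.] -85.0 -22.0
[518. -95.  96.] -59.0 82.0
[638. -73.  96.] 63.0 81.0
[ 666. -223.   96.] 62.0 -71.0
```

send_rows(rows=[{"dx": 2, "dy": -1, "dz": 40, "hand": -0.35}, {"dx": 2, "dy": -1, "dz": 80, "hand": -0.35}, {"dx": 2, "dy": -1, "dz": 120, "hand": -0.35}, {"dx": 2, "dy": -1, "dz": 145, "hand": -0.35}, {"dx": 2, "dy": -1, "dz": 163, "hand": -0.35}, {"dx": 2, "dy": -1, "dz": 165, "hand": -0.35}, {"dx": 2, "dy": -1, "dz": 165, "hand": -0.35}])

```text
$.rows[0]: bad value
```

send_rows(rows=[{"dx": 2, "dy": -1, "dz": 40, "roll": 0, "hand": -0.35}, {"dx": 2, "dy": -1, "dz": 80, "roll": 0, "hand": -0.35}, {"dx": 2, "dy": -1, "dz": 120, "roll": 0, "hand": -0.35}, {"dx": 2, "dy": -1, "dz": 145, "roll": 0, "hand": -0.35}, {"dx": 2, "dy": -1, "dz": 163, "roll": 0, "hand": -0.35}, {"dx": 2, "dy": -1, "dz": 165, "roll": 0, "hand": -0.35}, {"dx": 2, "dy": -1, "dz": 165, "roll": 0, "hand": -0.35}])

```text
clock: 2.4
eef_pos: [448.1, -136.5, 59.2]
tool_rot: [-3.138, -0.002, 1.571]
wrist_force: [0.4, 1.5, -0.1]
width: 30.1
```

send_rows(rows=[{"dx": -10, "dy": 2, "dz": 0, "roll": 0, "hand": -0.35}, {"dx": -17, "dy": 2, "dz": 0, "roll": 0, "hand": -0.35}, {"dx": -23, "dy": 2, "dz": 0, "roll": 0, "hand": -0.35}, {"dx": -29, "dy": 2, "dz": 0, "roll": 0, "hand": -0.35}, {"dx": -35, "dy": 2, "dz": 0, "roll": 0, "hand": -0.35}, {"dx": -42, "dy": 2, "dz": 0, "roll": 0, "hand": -0.35}, {"dx": -50, "dy": 2, "dz": 0, "roll": 0, "hand": -0.35}, {"dx": -58, "dy": 2, "dz": 0, "roll": 0, "hand": -0.35}, {"dx": -66, "dy": 2, "dz": 0, "roll": 0, "hand": -0.35}, {"dx": -74, "dy": 2, "dz": 0, "roll": 0, "hand": -0.35}])

```text
clock: 3.23
eef_pos: [450.6, -210.1, 60.0]
tool_rot: [-3.138, -0.004, 1.57]
wrist_force: [-0.3, 9.2, 7.3]
width: 30.0
```

```bash
python3 -c "
from h import *
st();go((450,-284,60),np.pi/2)
cv2.imwrite('pics/w2.png',cv2.convertScaleAbs(capture('top')[165:275,300:475,::-1],alpha=1.4));
im=cv2.imread('pics/w2.png');cv2.imwrite('pics/w2.png',cv2.resize(im,None,fx=4,fy=4))"
```

```text
clock 3.233
joint_pos [-6.810e-01  1.740e-01  1.948e+00  1.000e-03  1.024e+00 -6.810e-01]
eef_pos [ 450.575 -210.086   60.035]
tool_rot [-3.138 -0.004  1.57 ]
wrist_force [-0.34   9.166  7.292]
width 29.956
d [-73.9  -0.5  -0.3] roll -0.0
```

View pics/w2.png

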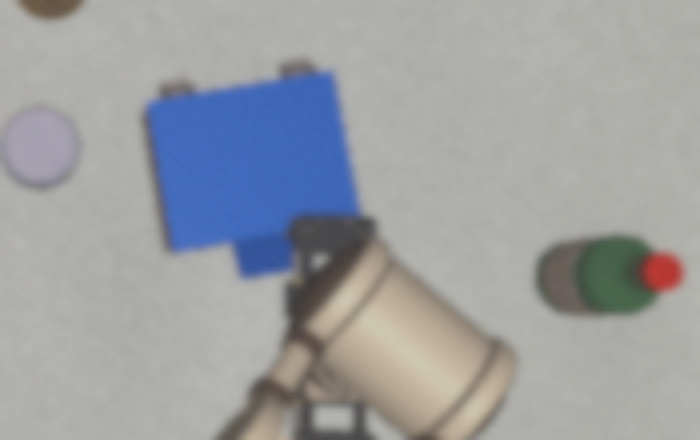

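send_rows(rows=[{"dx": 6, "dy": 0, "dz": 0, "roll": 0, "hand": -0.35}, {"dx": 12, "dy": 0, "dz": 4, "roll": 0, "hand": -0.35}, {"dx": 12, "dy": 0, "dz": 9, "roll": 0, "hand": -0.35}, {"dx": 12, "dy": 0, "dz": 9, "roll": 0, "hand": -0.35}])

```text
clock: 3.62
eef_pos: [449.8, -198.8, 49.8]
tool_rot: [-3.137, -0.003, 1.571]
wrist_force: [0.3, 0.1, -0.2]
width: 30.1
```

```bash
python3 -c "
from h import *
st()
cv2.imwrite('pics/w3.png',cv2.convertScaleAbs(capture('wrist')[:,:,::-1],alpha=1.2))"
```

```text
clock 3.617
joint_pos [-0.662  0.18   1.966 -0.     1.001 -0.662]
eef_pos [ 449.785 -198.823   49.818]
tool_rot [-3.137e+00 -3.000e-03  1.571e+00]
wrist_force [ 0.347  0.134 -0.203]
width 30.124
```

View pics/w3.png

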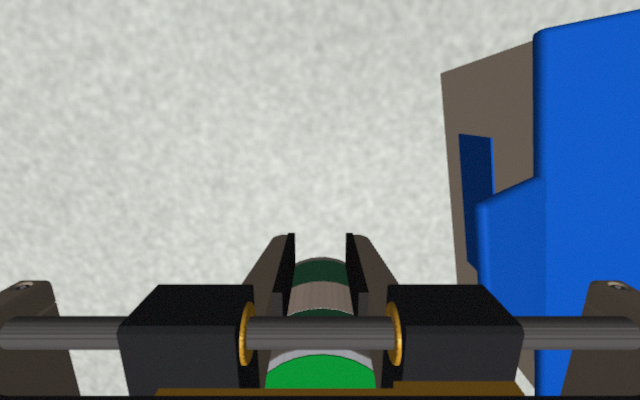

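send_rows(rows=[{"dx": -5, "dy": 0, "dz": 0, "roll": 0, "hand": -0.35}, {"dx": -9, "dy": 0, "dz": 0, "roll": 0, "hand": -0.35}, {"dx": -13, "dy": 0, "dz": 0, "roll": 0, "hand": -0.35}, {"dx": -17, "dy": 0, "dz": 0, "roll": 0, "hand": -0.35}, {"dx": -21, "dy": 0, "dz": 0, "roll": 0, "hand": -0.35}, {"dx": -25, "dy": 0, "dz": 0, "roll": 0, "hand": -0.35}, {"dx": -29, "dy": 0, "dz": 0, "roll": 0, "hand": -0.35}, {"dx": -33, "dy": 0, "dz": 0, "roll": 0, "hand": -0.35}, {"dx": -38, "dy": 0, "dz": 0, "roll": 0, "hand": -0.35}, {"dx": -43, "dy": 0, "dz": 0, "roll": 0, "hand": -0.35}])

```text
clock: 4.5
eef_pos: [449.9, -242.1, 50.1]
tool_rot: [-3.137, -0.004, 1.571]
wrist_force: [-0.3, 4.9, 3.8]
width: 29.9
```

send_rows(rows=[{"dx": -5, "dy": 0, "dz": 0, "roll": 0, "hand": -0.35}, {"dx": -10, "dy": 0, "dz": 0, "roll": 0, "hand": -0.35}, {"dx": -15, "dy": 0, "dz": 0, "roll": 0, "hand": -0.35}, {"dx": -20, "dy": 0, "dz": 0, "roll": 0, "hand": -0.35}, {"dx": -25, "dy": 0, "dz": 0, "roll": 0, "hand": -0.35}, {"dx": -30, "dy": 0, "dz": 0, "roll": 0, "hand": -0.35}, {"dx": -35, "dy": 0, "dz": 0, "roll": 0, "hand": -0.35}, {"dx": -39, "dy": 0, "dz": 0, "roll": 0, "hand": -0.35}, {"dx": -42, "dy": 0, "dz": 0, "roll": 0, "hand": -0.35}, {"dx": -44, "dy": 0, "dz": 0, "roll": 0, "hand": -0.35}])

```text
clock: 5.33
eef_pos: [449.9, -286.1, 50.1]
tool_rot: [-3.137, -0.005, 1.57]
wrist_force: [0.2, 6.6, 4.0]
width: 29.8
```

send_rows(rows=[{"dx": 5, "dy": 0, "dz": 0, "roll": 0, "hand": -0.35}, {"dx": 15, "dy": 0, "dz": 0, "roll": 0, "hand": -0.35}, {"dx": 20, "dy": 0, "dz": -30, "roll": 0, "hand": -0.6}, {"dx": 20, "dy": 0, "dz": -70, "roll": 0, "hand": -1}, {"dx": 20, "dy": 0, "dz": -110, "roll": 0, "hand": -1}, {"dx": 20, "dy": -40, "dz": -120, "roll": -0.12, "hand": -1}, {"dx": 40, "dy": -60, "dz": -120, "roll": -0.25, "hand": -1}, {"dx": 75, "dy": -60, "dz": -120, "roll": -0.37, "hand": -1}, {"dx": 90, "dy": -60, "dz": -120, "roll": -0.5, "hand": -1}, {"dx": 90, "dy": -60, "dz": -120, "roll": -0.6, "hand": -1}])

```text
clock: 6.17
eef_pos: [389.8, -193.7, 170.5]
tool_rot: [-3.14, -0.007, 2.179]
wrist_force: [0.2, 0.1, -0.6]
width: 0.3
```

```bash
python3 -c "
from h import *
st();go(bw(-160,0,170),YB+np.pi)"
```

```text
clock 6.167
joint_pos [-0.741 -0.154  2.035  0.     1.269 -1.349]
eef_pos [ 389.768 -193.712  170.477]
tool_rot [-3.14  -0.007  2.179]
wrist_force [ 0.24   0.092 -0.624]
width 0.261
d [-25.5  36.2   0.3] roll -1.147
```

send_rows(rows=[{"dx": -25, "dy": 36, "dz": 0, "roll": -0.12, "hand": -1}, {"dx": -25, "dy": 36, "dz": 0, "roll": -0.24, "hand": -1}, {"dx": -25, "dy": 36, "dz": 0, "roll": -0.36, "hand": -1}, {"dx": -25, "dy": 36, "dz": 0, "roll": -0.48, "hand": -1}, {"dx": -25, "dy": 36, "dz": 0, "roll": -0.6, "hand": -1}, {"dx": -25, "dy": 36, "dz": 0, "roll": -0.72, "hand": -1}, {"dx": -25, "dy": 36, "dz": 0, "roll": -0.84, "hand": -1}, {"dx": -25, "dy": 36, "dz": 0, "roll": -0.96, "hand": -1}, {"dx": -25, "dy": 36, "dz": 0, "roll": -1.08, "hand": -1}, {"dx": -25, "dy": 36, "dz": 0, "roll": -1.147, "hand": -1}])

```text
clock: 7.0
eef_pos: [433.4, -193.3, 170.0]
tool_rot: [3.136, -0.004, -2.952]
wrist_force: [-0.1, -0.6, 0.0]
width: 0.5
```

```bash
python3 -c "
from h import *
st();go(bw(-130,0,105),YB+np.pi)
a=capture('top')[165:275,300:475];b=capture('wrist')
a=cv2.resize(a,(500,314),interpolation=2);b=cv2.resize(b,(500,312))
cv2.imwrite('pics/w4.png',cv2.convertScaleAbs(np.vstack([a,b])[:,:,::-1],alpha=1.3))
o=env.get_obs()"
```

```text
clock 7.0
joint_pos [-0.675 -0.043  1.933  0.     1.258 -2.436]
eef_pos [ 433.38  -193.321  170.04 ]
tool_rot [ 3.136 -0.004 -2.952]
wrist_force [-0.052 -0.622  0.039]
width 0.526
d [-30.9  -1.3  64.9] roll 0.006
```

View pics/w4.png

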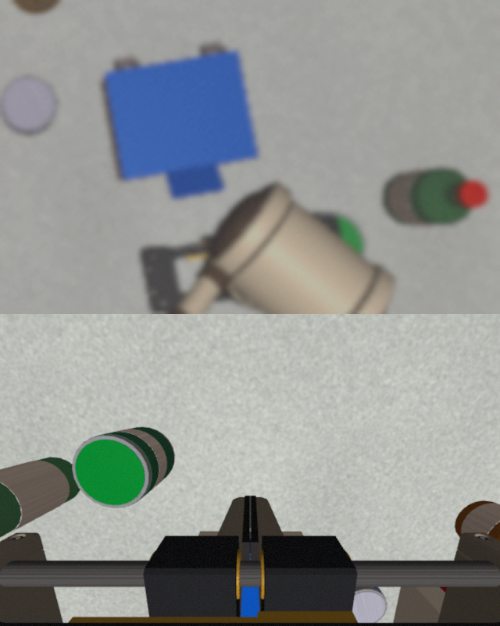

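```bash
python3 -c "
from h import *
q=wray(141,200,90);print(q,(q-C)@EX,(q-C)@EY);go(bw(-118,0,113),YB+np.pi)"
```

```text
[ 445.73590458 -331.13249952   90.        ] -173.65631615116172 -136.97185642375916
d [-42.8  -1.1  56.9] roll 0.0
```

send_rows(rows=[{"dx": -3, "dy": -1, "dz": 20, "roll": 0, "hand": -1}, {"dx": -10, "dy": -1, "dz": 40, "roll": 0, "hand": -1}, {"dx": -22, "dy": -1, "dz": 57, "roll": 0, "hand": -1}, {"dx": -35, "dy": -1, "dz": 57, "roll": 0, "hand": -1}, {"dx": -42, "dy": -1, "dz": 57, "roll": 0, "hand": -1}, {"dx": -43, "dy": -1, "dz": 57, "roll": 0, "hand": -1}])

```text
clock: 7.6
eef_pos: [476.5, -186.0, 113.1]
tool_rot: [3.137, -0.004, -2.958]
wrist_force: [-0.2, -0.2, -1.6]
width: 0.5
```

send_rows(rows=[{"dx": -3, "dy": 0, "dz": 0, "roll": 0, "hand": -1}, {"dx": -6, "dy": 0, "dz": 0, "roll": 0, "hand": -1}, {"dx": -9, "dy": 0, "dz": 0, "roll": 0, "hand": -1}])

```text
clock: 7.85
eef_pos: [485.6, -184.6, 113.7]
tool_rot: [3.138, -0.003, -2.958]
wrist_force: [-0.1, -0.6, 0.4]
width: 0.2
```

send_rows(rows=[{"dx": -1.5, "dy": 0, "dz": 0, "roll": 0, "hand": -1}, {"dx": -3, "dy": 0, "dz": 0, "roll": 0, "hand": -1}])

```text
clock: 8.02
eef_pos: [488.8, -184.2, 114.0]
tool_rot: [3.138, -0.003, -2.958]
wrist_force: [-0.7, -0.4, 0.7]
width: 0.7
```

send_rows(rows=[{"dx": -1.5, "dy": 0, "dz": 0, "roll": 0, "hand": -1}, {"dx": -3, "dy": 0, "dz": 0, "roll": 0, "hand": -1}])

```text
clock: 8.18
eef_pos: [491.9, -183.8, 114.2]
tool_rot: [3.138, -0.002, -2.959]
wrist_force: [0.4, -0.1, -0.1]
width: 0.4
```

send_rows(rows=[{"dx": -1.5, "dy": 0, "dz": 0, "roll": 0, "hand": -1}, {"dx": -3, "dy": 0, "dz": 0, "roll": 0, "hand": -1}])

```text
clock: 8.35
eef_pos: [493.9, -183.3, 113.9]
tool_rot: [3.138, -0.005, -2.958]
wrist_force: [-7.6, -2.8, 3.6]
width: 0.3
```

```bash
python3 -c "
from h import *
st();cv2.imwrite('pics/w5.png',cv2.resize(cv2.convertScaleAbs(np.hstack([capture('wrist')[100:,200:440],capture('scene')[80:220:1,230:350].repeat(2,0).repeat(2,1)[:280][:, :240].copy() if 0 else cv2.resize(capture('scene')[100:220,230:350],(300,300))])[:,:,::-1],alpha=1.3),(800,444)))"
```

```text
clock 8.35
joint_pos [-5.840e-01  1.640e-01  1.836e+00 -1.000e-03  1.148e+00 -2.338e+00]
eef_pos [ 493.85 -183.32  113.94]
tool_rot [ 3.138 -0.005 -2.958]
wrist_force [-7.587 -2.768  3.636]
width 0.251
```

View pics/w5.png

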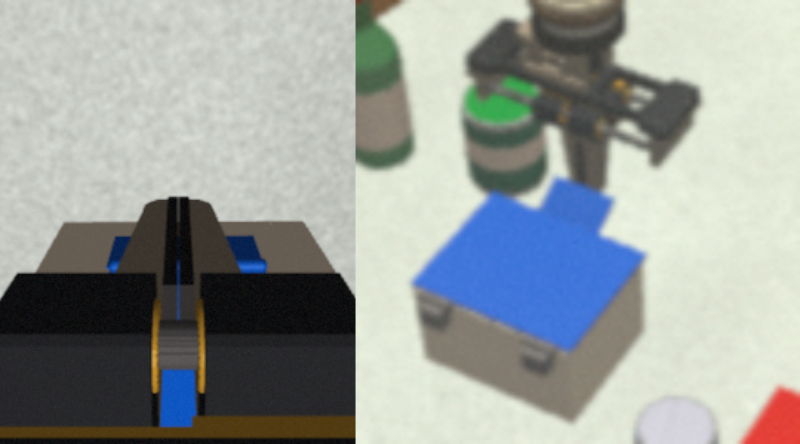

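In contact: about 8 N, and the fingers are centred on the tongue. Now I'll follow the tip's arc upward with slight inward pressure.

send_rows(rows=[{"dx": -1.8, "dy": 0, "dz": -2, "roll": 0, "hand": -1}, {"dx": -2.5, "dy": 0, "dz": -5, "roll": 0, "hand": -1}, {"dx": -3.5, "dy": 0, "dz": -10, "roll": 0, "hand": -1}, {"dx": -4.5, "dy": 0, "dz": -15, "roll": 0, "hand": -1}])

```text
clock: 8.78
eef_pos: [496.2, -182.8, 128.1]
tool_rot: [3.137, -0.011, -2.958]
wrist_force: [-6.2, -2.2, 0.4]
width: 0.6
```

```bash
python3 -c "
from h import *
st();cv2.imwrite('pics/w6.png',cv2.resize(cv2.convertScaleAbs(np.hstack([capture('wrist')[100:,200:440],cv2.resize(capture('scene')[100:220,230:350],(300,300))])[:,:,::-1],alpha=1.3),(800,444)))"
```

```text
clock 8.783
joint_pos [-0.579  0.154  1.816 -0.005  1.182 -2.332]
eef_pos [ 496.168 -182.834  128.135]
tool_rot [ 3.137 -0.011 -2.958]
wrist_force [-6.231 -2.243  0.404]
width 0.584
```

View pics/w6.png

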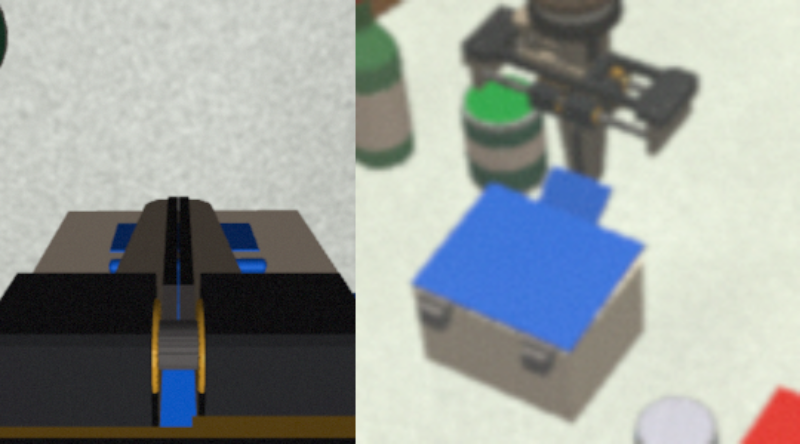

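The lid is rising with the finger. Continuing the arc.

send_rows(rows=[{"dx": -4, "dy": 0, "dz": -7.5, "roll": 0, "hand": -1}, {"dx": -6.5, "dy": 0, "dz": -15, "roll": 0, "hand": -1}, {"dx": -9.5, "dy": 0, "dz": -22, "roll": 0, "hand": -1}, {"dx": -12.5, "dy": 0, "dz": -29, "roll": 0, "hand": -1}, {"dx": -16, "dy": 0, "dz": -36, "roll": 0, "hand": -1}, {"dx": -20, "dy": 0, "dz": -43, "roll": 0, "hand": -1}])

```text
clock: 9.38
eef_pos: [512.8, -179.7, 171.3]
tool_rot: [3.135, -0.021, -2.958]
wrist_force: [-15.7, -2.5, 7.5]
width: 0.6
```

```bash
python3 -c "
from h import *
st();p=env.get_obs()['eef_pos']-C;print(p@EX,p@EY)"
```

```text
clock 9.383
joint_pos [-0.554  0.147  1.732 -0.01   1.282 -2.306]
eef_pos [ 512.752 -179.714  171.301]
tool_rot [ 3.135 -0.021 -2.958]
wrist_force [-15.736  -2.477   7.538]
width 0.585
-80.06760384204456 -0.37077694604390005
```

send_rows(rows=[{"dx": -2, "dy": 0, "dz": -6, "roll": 0, "hand": -1}, {"dx": -7, "dy": 0, "dz": -13, "roll": 0, "hand": -1}, {"dx": -12, "dy": 0, "dz": -20, "roll": 0, "hand": -1}, {"dx": -17, "dy": 0, "dz": -26, "roll": 0, "hand": -1}, {"dx": -23, "dy": 0, "dz": -32, "roll": 0, "hand": -1}, {"dx": -29, "dy": 0, "dz": -37, "roll": 0, "hand": -1}])

```text
clock: 9.88
eef_pos: [542.0, -174.8, 209.1]
tool_rot: [3.136, -0.022, -2.958]
wrist_force: [-2.6, -0.5, 1.9]
width: 0.4
```

```bash
python3 -c "
from h import *
st();p=env.get_obs()['eef_pos']-C;print(p@EX,p@EY)
cv2.imwrite('pics/w7.png',cv2.resize(cv2.convertScaleAbs(np.hstack([capture('wrist')[100:,200:440],cv2.resize(capture('scene')[100:220,230:350],(300,300))])[:,:,::-1],alpha=1.3),(800,444)))"
```

```text
clock 9.883
joint_pos [-0.519  0.179  1.619 -0.01   1.364 -2.271]
eef_pos [ 541.99  -174.758  209.051]
tool_rot [ 3.136 -0.022 -2.958]
wrist_force [-2.643 -0.546  1.914]
width 0.374
-50.4159859758439 -0.8484366356535937
```

View pics/w7.png

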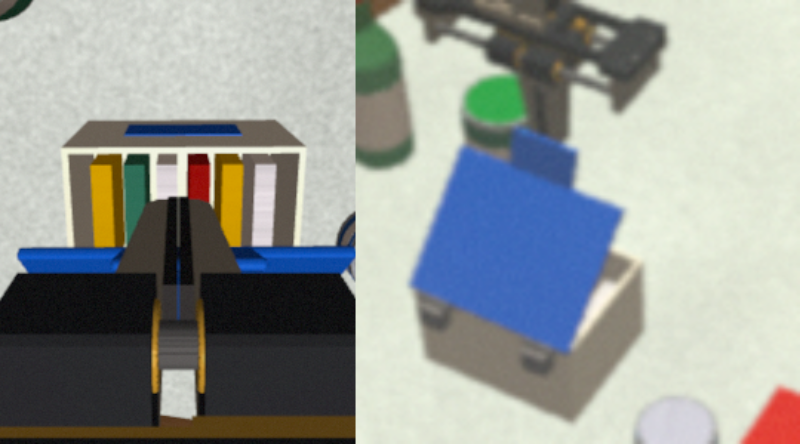

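Lid is at about 0.7 rad, with the tongue resting on the fingers. Pushing on over.

send_rows(rows=[{"dx": -7, "dy": 0, "dz": -5, "roll": 0, "hand": -1}, {"dx": -14, "dy": 0, "dz": -9, "roll": 0, "hand": -1}, {"dx": -21, "dy": 0, "dz": -12, "roll": 0, "hand": -1}, {"dx": -28, "dy": 0, "dz": -14, "roll": 0, "hand": -1}, {"dx": -35, "dy": 0, "dz": -15, "roll": 0, "hand": -1}, {"dx": -42, "dy": 0, "dz": -15, "roll": 0, "hand": -1}, {"dx": -49, "dy": 0, "dz": -14, "roll": 0, "hand": -1}, {"dx": -56, "dy": 0, "dz": -13, "roll": 0, "hand": -1}, {"dx": -63, "dy": 0, "dz": -12, "roll": 0, "hand": -1}, {"dx": -70, "dy": 0, "dz": -10, "roll": 0, "hand": -1}])

```text
clock: 10.82
eef_pos: [613.6, -161.9, 218.3]
tool_rot: [3.138, -0.017, -2.957]
wrist_force: [-0.2, 0.1, 1.4]
width: 0.4
```

```bash
python3 -c "
from h import *
st();p=env.get_obs()['eef_pos']-C;print(p@EX,p@EY)"
```

```text
clock 10.817
joint_pos [-0.445  0.333  1.416 -0.007  1.409 -2.199]
eef_pos [ 613.597 -161.9    218.327]
tool_rot [ 3.138 -0.017 -2.957]
wrist_force [-0.213  0.116  1.413]
width 0.386
22.3343198239141 -1.308410761729037
```

send_rows(rows=[{"dx": -5, "dy": 0, "dz": 0, "roll": 0, "hand": -1}, {"dx": -10, "dy": 0, "dz": 0, "roll": 0, "hand": -1}, {"dx": -15, "dy": 0, "dz": 1, "roll": 0, "hand": -1}, {"dx": -20, "dy": 0, "dz": 2, "roll": 0, "hand": -1}, {"dx": -25, "dy": 0, "dz": 3, "roll": 0, "hand": -1}, {"dx": -30, "dy": 0, "dz": 3, "roll": 0, "hand": -1}, {"dx": -34, "dy": 0, "dz": 3, "roll": 0, "hand": -1}, {"dx": -37, "dy": 0, "dz": 3, "roll": 0, "hand": -1}, {"dx": -37, "dy": 0, "dz": 3, "roll": 0, "hand": -1}])

```text
clock: 11.57
eef_pos: [650.4, -155.0, 214.6]
tool_rot: [3.138, -0.017, -2.957]
wrist_force: [-0.2, 0.8, 0.1]
width: 0.3
```

```bash
python3 -c "
from h import *
st();p=env.get_obs()['eef_pos']-C;print(p@EX,p@EY)
cv2.imwrite('pics/w8.png',cv2.resize(cv2.convertScaleAbs(np.hstack([capture('wrist')[100:,200:440],cv2.resize(capture('scene')[80:230,210:360],(300,300))])[:,:,::-1],alpha=1.3),(800,444)))"
```

```text
clock 11.567
joint_pos [-0.411  0.423  1.308 -0.006  1.427 -2.166]
eef_pos [ 650.412 -154.989  214.62 ]
tool_rot [ 3.138 -0.017 -2.957]
wrist_force [-0.244  0.764  0.093]
width 0.294
59.792300963556194 -1.249441716226291
```

View pics/w8.png

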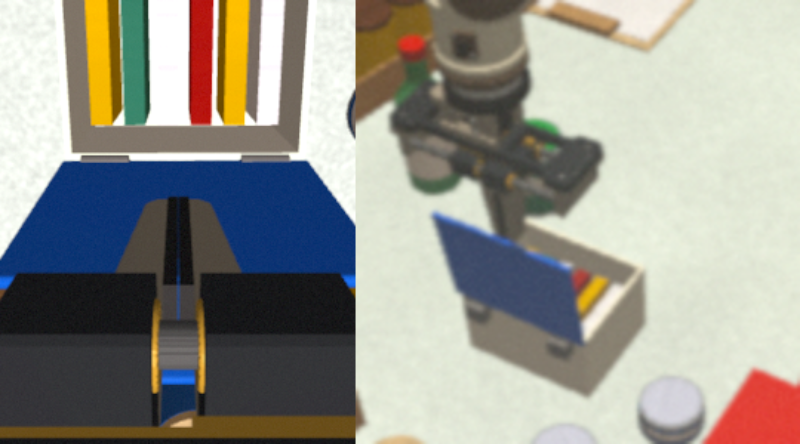

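The lid leans back, past upright and free of the fingers. Retreating.

send_rows(rows=[{"dx": 15, "dy": 0, "dz": 0, "roll": 0, "hand": -1}, {"dx": 40, "dy": 0, "dz": -10, "roll": 0, "hand": -1}, {"dx": 75, "dy": 0, "dz": -20, "roll": 0, "hand": -1}, {"dx": 110, "dy": 0, "dz": -30, "roll": 0, "hand": -1}, {"dx": 145, "dy": 0, "dz": -30, "roll": 0, "hand": -1}, {"dx": 175, "dy": -40, "dz": -30, "roll": 0, "hand": -1}, {"dx": 200, "dy": -80, "dz": -30, "roll": 0, "hand": -1}, {"dx": 220, "dy": -120, "dz": -30, "roll": 0, "hand": -1}, {"dx": 230, "dy": -150, "dz": -30, "roll": 0, "hand": -1}, {"dx": 230, "dy": -180, "dz": -30, "roll": 0, "hand": -1}])

```text
clock: 12.5
eef_pos: [455.2, -376.7, 248.7]
tool_rot: [3.139, -0.018, -2.959]
wrist_force: [1.0, -1.0, 0.5]
width: 0.3
```

send_rows(rows=[{"dx": 0, "dy": -40, "dz": 0, "roll": 0, "hand": -1}, {"dx": 0, "dy": -80, "dz": 0, "roll": 0, "hand": -1}, {"dx": 0, "dy": -120, "dz": 0, "roll": 0, "hand": -1}, {"dx": 0, "dy": -120, "dz": 0, "roll": 0, "hand": -1}, {"dx": 0, "dy": -120, "dz": 0, "roll": 0, "hand": -1}, {"dx": 0, "dy": -120, "dz": 0, "roll": 0, "hand": -1}, {"dx": 0, "dy": -120, "dz": 0, "roll": 0, "hand": -1}])

```text
clock: 13.08
eef_pos: [477.1, -493.6, 249.3]
tool_rot: [3.139, -0.017, -2.958]
wrist_force: [-0.8, 0.3, 0.6]
width: 0.1
```

```bash
python3 -c "
from h import *
st()
a=capture('top');hsv=cv2.cvtColor(a,cv2.COLOR_RGB2HSV)
m=cv2.inRange(hsv[235:265,360:430],(50,100,60),(80,255,255));n,l,s,c=cv2.connectedComponentsWithStats(m);k=1+np.argmax(s[1:,4]);q=ray('top',*(c[k]+[360,235]),90);print(s[k],q,(q-C)@EX,(q-C)@EY)
b=capture('scene')[60:300,150:470]
cv2.imwrite('pics/w9.png',cv2.convertScaleAbs(np.vstack([cv2.resize(a[130:280,180:500],(640,300),interpolation=2),cv2.resize(b[:150],(640,300),interpolation=2)])[:,:,::-1],alpha=1.3))"
```

```text
clock 13.083
joint_pos [-0.971  0.446  1.21  -0.015  1.495 -2.724]
eef_pos [ 477.135 -493.582  249.254]
tool_rot [ 3.139 -0.017 -2.958]
wrist_force [-0.841  0.332  0.55 ]
width 0.143
[ 47   6  19  20 303] [ 449.70372585 -332.96034576   90.        ] -170.0899020244757 -139.49481456812646
```

View pics/w9.png

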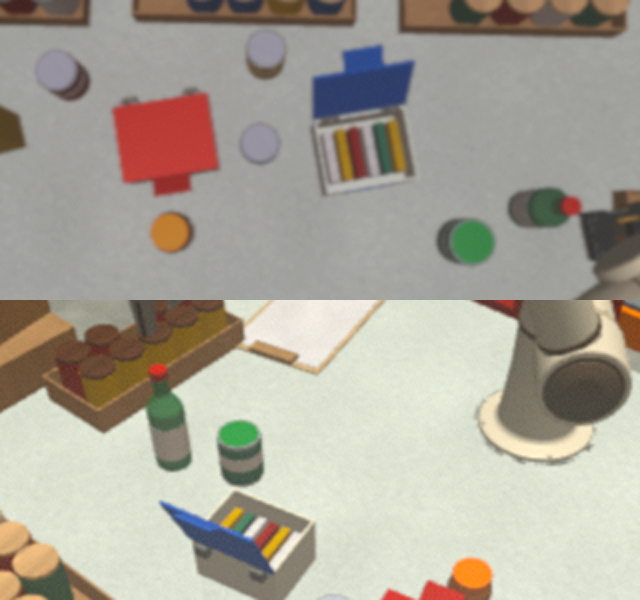

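The lid rests open, leaning back. The can stands upright at box-frame (-170, -139), clear of the strip by about 26 mm. The bottle hasn't moved, and the other things in view look in place. Handing in.

```bash
python3 -c "
from rig import job
print(job.close_job())"
```

```text
the job is handed in; nothing more can be done
None
```

The job is handed in after about 13 s of robot time: the green can is out of the way and the blue lid stays open by itself.

- **Can:** I pushed it sideways about 120 mm to the right with the fingertips, in two strokes. After the first stroke the wrist showed 9 N sideways and 7 N upward, so I lowered the fingers and pushed more slowly. The can stands upright, with its edge about 26 mm outside the strip in front of the box.
- **Lid:** I pressed the outside of the closed fingers against the front edge of the tongue, because the tool can only point down and could not get underneath. I then followed the tongue's arc up and over. The highest force I read was about 17 N, between moves rather than continuously.
- **Last check:** The final top and scene pictures show the blue lid leaning back open with the arm clear of it. The red lid is shut, and the jar, tuna tin, yellow can, soup can and bottle look undisturbed. The wrist forces were about zero. Only a corner of the carton was in that last picture, so I did not check it fully; the arm started near it but moved well away.
- **Retreat:** I moved off to the right instead of the left, so the fingers passed about 30 mm above the bottle. Its cap was in the same place in the picture afterwards.
- **Measurements:** The top and wrist cameras put the can up to about 6 mm apart, which is well inside the margin left.

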